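Start the coffee grinder for two cups

ROBOT

A 7-joint arm with a two-finger parallel gripper is mounted at the origin on the work surface. World frame = base frame: x ahead of the robot, y to its left, z up, the work surface at z = 0. Lengths are in mm, angles in rad, forces in N, time in s.
With the tool pointing down it reaches from about 350 to 775 mm from the base axis. Payload 3.1 kg.
Tool frame: the origin (TCP) lies between the finger pads; the fingertips stand 17 mm ahead of it and the grasp point (between the pads) lies 2 mm behind it; z points along the fingers, y is the line along which they close (so a half turn about z gives the same grasp; the last joint's range is limited). The gripper opens to 85 mm and grips with 20 to 120 N. Pads are 22 mm wide; open, the fingers measure 114 mm over their backs; the gripper's body (76 mm by 85 mm) begins 54 mm behind the grasp point. The pads swing forward as they close: fully open they stand 13 mm farther back than shut.
Start: joints at [1.078, 0.311, 0.014, 1.512, -0.004, 1.319, -0.027], TCP at [239.661, -495.055, 248.304] pointing down, gripper open.
Joint ranges: [-2.7, 2.7], [-0.3, 1.91], [-1.27, 1.3], [0.12, 2.57], [-1.44, 4.58], [0.2, 2.03], [-3.05, 3.05]. Speed limits (rad/s): [2.79, 2.79, 3.14, 3.14, 3.14, 3.14, 3.14].

INTERFACE

Orientations are given as a unit quaternion [x, y, z, w].
In Python, from workcell import ctrl, planner, get_image, workorder, look_for gives the robot as it stands. Calls block until the motion is done:
- ctrl.movep(position, orientation): joint-space move of the TCP to a pose.
- ctrl.move_l(position, orientation=None, speed=150, until_force=None): straight line of the TCP; orientation=None keeps the orientation; speed is the mean speed in mm/s. With until_force (N) it stops when the force on the tool has changed by that much, and returns True; else False.
- ctrl.movej(angles): joint-space move.
- ctrl.gripper_to(opening, grasp_force=None): finger opening in mm; grasp_force is the grip in N (None keeps the last); returns when the fingers have stopped.
- ctrl.dwell(seconds).
- planner.ik(position, orientation): joint angles nearest the present ones, or None.
- get_image(name): name is "scene" or "top" or "wrist"; returns a dict with "pixels" (420x560x3 uint8, blue, green, red), "range_z" (420x560 float32, mm along the optical axis (not along the pixel's ray), 0 where there is no reading), "fx", "fy", "cx", "cy" (pixels), "R" (3x3) and "t" (3): a world point X has camera coordinates R X + t. Camera axes: x right, y down, z forward; pixel columns grow to the right and rows downward; lengths in mm; the calibration is good to about 2 mm. A picture is of the moment at which its call begins.
A pose or a line that the arm cannot do raises ctrl.PlanningError and nothing moves.
- workorder.sign_off(): hands the job in; it is judged then, once.
Trained networks look in the newest picture that a camera, given by its name, has taken for a name from the list of things; names that differ only in an ending like _2 or _b are one class to them, and where a whole thing is asked for, a point or a joint stands for the part that bears it (a point fixed in the world has none). Each returns a list of dicts, best first, with "p" (0 to 1); they miss things now and then, are a little off and sometimes report something else, mostly with a low value. They report only what shows in the picture. A call takes as long as a camera call. They do not tell look-alikes from the thing itself.
- look_for(camera, name): "box" ([left, top, right, bottom] in pixels, round what is visible of it).
Readings, each from a call of its own:
- ctrl.current_time_s(): time.
- ctrl.current_qpos(): joint angles.
- ctrl.current_qd(): joint speeds.
- ctrl.current_tau(): joint torques, N m.
- ctrl.current_tool_pos(): TCP position.
- ctrl.current_eef_rot(): TCP orientation.
- ctrl.current_contact_force(): force on the tool from outside, world axes, zero at the start.
- ctrl.current_ft_torque(): the same for the moment, N m.
- ctrl.current_grip_width(): finger opening in mm.
- ctrl.current_grip_force(): force on a finger pad.
Only numpy, scipy, OpenCV 4.12 (cv2) and the standard library are available. Lean on these libraries where they do the work, as an engineer would, in place of code of your own. Each camera call takes 0.05 s, during which the arm holds its last target. There are 200 camera calls.

TASK

Get the steel coffee grinder going for two cups, with light fingertip touches only: first press the raised rear half of the rocker switch so that it tips fully over to on, then press the wide two-cup key right down and let it spring back, then push the start lever on the grinder's side all the way down to its stop and leave it there. Never press the small round one-cup key, press nothing hard, and do not pick up, shift or knock over the grinder or the cups, saucers and date bowl around it. Finish with the hand clear of everything.

Things in the scene. Friction and masses are not known exactly. Their poses are not given: they have to be found in the camera images.
- grinder: Stainless steel coffee grinder, loose on rubber feet, about 4 kg, 150 mm wide (y), 240 deep (x), 346 high; origin at the middle of its underside; -x points out of its front, +y to the left of someone facing its front, +z up. Its rear half carries a dark round hopper, 118 mm across, centred 58 mm behind the origin, from 231 mm up to the top.
- deck_mid (a point): Middle of the control deck, the grinder's top in front of the hopper: 65 mm in front of the origin, 222 mm up, 104 mm deep, 150 mm wide, sloping down to the front by 0.15 rad. On it in one row across the middle, from left (+y): black rocker switch (45 mm left of the middle), small round one-cup key (2 mm left), wide two-cup key (46 mm right).
- rocker_rear (a point): Point on the top of the rocker switch's rear half (towards the hopper), 12 mm behind the crease; moves with it. Rocker: black, 24 mm wide (y), 36 long, two flat halves meeting in a shallow V, crease 8 mm above the deck. Off: front half parallel to the deck, rear half slopes up rearward by 0.28 rad. On: rear half parallel to the deck, 8 mm above it.
- rocker (a joint): Rocker angle: 0 off (rear half raised), 0.28 fully on (rear half pressed down, front half raised). It stays where it is left; tipping it takes about 2 to 3 N on rocker_rear.
- key_two_top (a point): Middle of the top of the wide two-cup key: a steel key with round ends and two small domes, 38 mm (y) by 20 mm, its top 8 mm above the deck and parallel to it; moves with the key.
- key_two (a joint): Depth of the two-cup key along the deck's normal: 0 up, 0.004 m fully down; a spring of about 1.2 N at the top and 2.8 N at the bottom lifts it again. It counts as pressed beyond 0.003.
- key_one_top (a point): Middle of the top of the small round one-cup key (20 mm across, one dome), its top 8 mm above the deck; not to be pressed.
- key_one (a joint): Depth of the one-cup key: 0 up, 0.004 m fully down; same spring.
- lever_grip (a point): Middle of the black barrel grip (22 mm across, 36 long, lying along the grinder's y) at the front end of the start lever, a 10 mm round bar beside the grinder's right flank, 107 mm right of its middle. The pivot lies 35 mm in front of the grinder's origin, 186 mm up; the lever points forward from it, 88 mm from pivot to grip.
- lever (a joint): Lever angle: 0 when the lever points forward and 0.35 rad up, 0.7 at its lower stop, forward and 0.35 rad down (the grip sinks about 60 mm, nearly straight down). It starts between 0 and 0.15 and stays where it is left; moving it takes about 2 N at the grip.
- cup_a: Glass coffee cup with a gold rim, 62 mm across the rim, 78 mm high, loose; origin at the middle of its underside, z up.
- cup_b: The second, like cup_a.
- saucers: Stack of four white melamine saucers, one piece, 132 mm across, 37 mm high, loose; origin at the middle of its underside, z up.
- date_bowl: Closed green ceramic date bowl with its clipped-on lid, one piece, 154 mm across, 107 mm high with the knob, loose; origin at the middle of its underside, z up.
Not all that is in view belongs to the job. Leave any purple look-alike of the cup_b alone.

How it is judged (in metres and radians):
On the way, in this order (a step that is already met when the one before it is completed fails the run):
1. the rocker switch is tipped over to on (value of joint rocker above 0.24 rad), for 0.05 s.
2. the two-cup key is pressed down (value of joint key_two above 0.003 m), for 0.05 s.
3. the two-cup key has sprung back up (value of joint key_two below 0.001 m), for 0.05 s.
4. the start lever is pushed down to its stop (value of joint lever above 0.63 rad), for 0.1 s.
At the end, for the whole second after the job is handed in: The rocker is on (beyond 0.24 of 0.28 rad), the lever is down at its stop (beyond 0.63 of 0.7 rad), both keys are up (within 1 mm), the grinder stands within 15 mm of where it was and at rest, and the cups, saucers and date bowl stand upright within 20 mm of where they were (value of joint rocker above 0.24 rad and value of joint lever above 0.63 rad and value of joint each of key_two, key_one below 0.001 m and distance of grinder from where it was at the start of the episode below 0.015 m and angle between grinder's own z axis and vertical below 0.05 rad and distance of each of cup_a, cup_b, saucers, date_bowl from where it was at the start of the episode below 0.02 m and angle between each of cup_a, cup_b, saucers, date_bowl's own z axis and vertical below 0.1 rad and linear speed of grinder below 0.02 m/s); the robot touches nothing.
It fails at once if the one-cup key is pressed (value of joint key_one above 0.002 m).
It fails at once if the two-cup key or the lever is pushed while the grinder is still off ((value of joint key_two above 0.002 m and value of joint rocker below 0.2 rad) or (value of joint lever above 0.35 rad and value of joint rocker below 0.2 rad)).
It fails at once if the grinder is pressed hard (over 25 N) (contact force between any of the fingers, the arm and grinder above 25 N).
It fails at once if the grinder is shifted, lifted or tipped (distance of grinder from where it was at the start of the episode above 0.015 m or angle between grinder's own z axis and vertical above 0.05 rad).
It fails at once if a cup, the saucers or the date bowl is picked up, shifted or tipped (distance of any of cup_a, cup_b, saucers, date_bowl from where it was at the start of the episode above 0.02 m or angle between any of cup_a, cup_b, saucers, date_bowl's own z axis and vertical above 0.3 rad).
It also fails if it takes over 45 s, if anything falls off the work surface, if the arm or the gripper's body presses on something with over 40 N, if the wrist force passes 120 N, or if a joint passes its speed limit or range.

## Working session

There is one attempt and no reset: what is moved stays moved. The work goes in short steps, each a Python script; the robot and the scene stay as the last script left them, time stands still between calls to the robot, and variables do not carry over. Pictures are saved under pics/ and viewed, at most 10 in all, crops included, and the job is handed in when it is done.

```bash
mkdir -p pics
cat > h.py <<'E'
import numpy as np, cv2
from workcell import ctrl, planner, get_image, workorder, look_for
def world(im,u,v,z=None):
    z=im["range_z"][int(v),int(u)] if z is None else z
    c=np.array([(u-im["cx"])/im["fx"]*z,(v-im["cy"])/im["fy"]*z,z])
    return np.asarray(im["R"]).T@(c-im["t"])
def cloud(im):
    z=im["range_z"]; v,u=np.indices(z.shape)
    c=np.stack([(u-im["cx"])/im["fx"]*z,(v-im["cy"])/im["fy"]*z,z],-1)
    return (c-np.asarray(im["t"]))@np.asarray(im["R"])   # NaN-free; z==0 invalid
E
python3 - <<'E'
from h import *
for n in("scene","top"):
    im=get_image(n); np.savez(f"{n}0.npz",**im); cv2.imwrite(f"pics/{n}0.png",im["pixels"])
    for k in("grinder","rocker_rear","key_two_top","key_one_top","lever_grip","cup_a","saucers","date_bowl"):
        for d in look_for(n,k)[:3]:
            b=d["box"];print(n,k,round(d["p"],2),np.round(b),np.round(world(im,(b[0]+b[2])/2,(b[1]+b[3])/2)))
E
```

```text
scene grinder 0.72 [214. 146. 314. 293.] [699.  39. 295.]
scene key_one_top 0.75 [287. 178. 304. 188.] [546.  10. 232.]
scene key_one_top 0.69 [215. 161. 233. 191.] [ 532. -256.   22.]
scene lever_grip 0.62 [237. 148. 253. 168.] [ 428. -265.   -7.]
scene cup_a 0.98 [214. 162. 233. 192.] [ 534. -256.   20.]
scene cup_a 0.76 [333. 214. 358. 243.] [461. 118.  16.]
scene cup_a 0.64 [183. 148. 206. 178.] [ 573. -322.   75.]
scene saucers 0.96 [166. 198. 217. 247.] [ 706. -221.   28.]
scene date_bowl 0.64 [301. 241. 363. 300.] [618. 178.  87.]
top grinder 0.61 [247. 130. 350. 243.] [630. -48. 233.]
top rocker_rear 0.72 [272. 212. 283. 230.] [546.   0. 231.]
top key_two_top 0.43 [197. 176. 252. 228.] [602. 153.  84.]
top key_one_top 0.39 [291. 215. 297. 222.] [553. -40. 227.]
top key_one_top 0.39 [348. 214. 377. 235.] [ 550. -248.    6.]
top lever_grip 0.73 [329. 190. 349. 233.] [ 573. -151.  204.]
top lever_grip 0.53 [222. 234. 246. 257.] [478. 131.   7.]
top cup_a 0.74 [389. 215. 415. 235.] [ 549. -364.    6.]
top cup_a 0.65 [222. 233. 244. 257.] [480. 133.   8.]
top cup_a 0.65 [350. 213. 376. 239.] [ 545. -251.    6.]
top saucers 0.79 [333. 149. 376. 193.] [ 704. -219.   27.]
top date_bowl 0.75 [193. 176. 250. 228.] [599. 157. 104.]
top date_bowl 0.51 [334. 146. 376. 194.] [ 707. -221.   30.]
top date_bowl 0.5 [272. 215. 281. 230.] [542.   2. 228.]
```

Run:
```python
import cv2
a=cv2.imread("pics/top0.png")[120:270,180:430]; b=cv2.imread("pics/scene0.png")[120:310,150:400]
cv2.imwrite("pics/topc.png",cv2.resize(a,(800,480),interpolation=2))
cv2.imwrite("pics/scenec.png",cv2.resize(b,(780,593),interpolation=2))
```

```text
(no output)
```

View pics/topc.png

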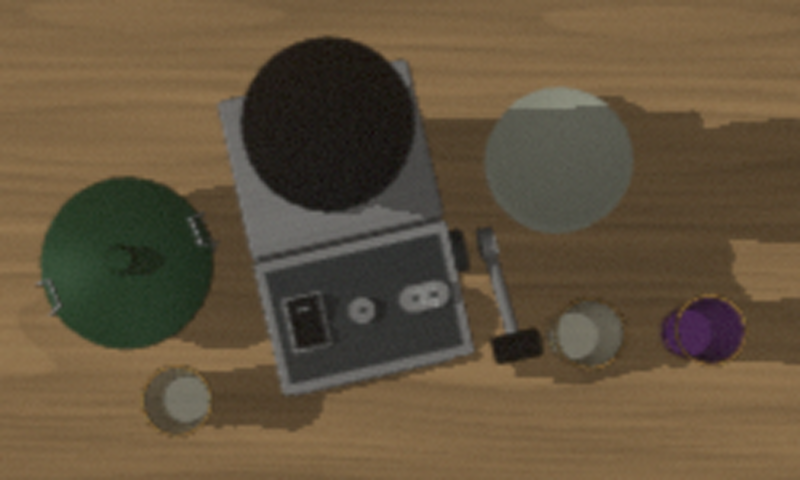

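View pics/scenec.png

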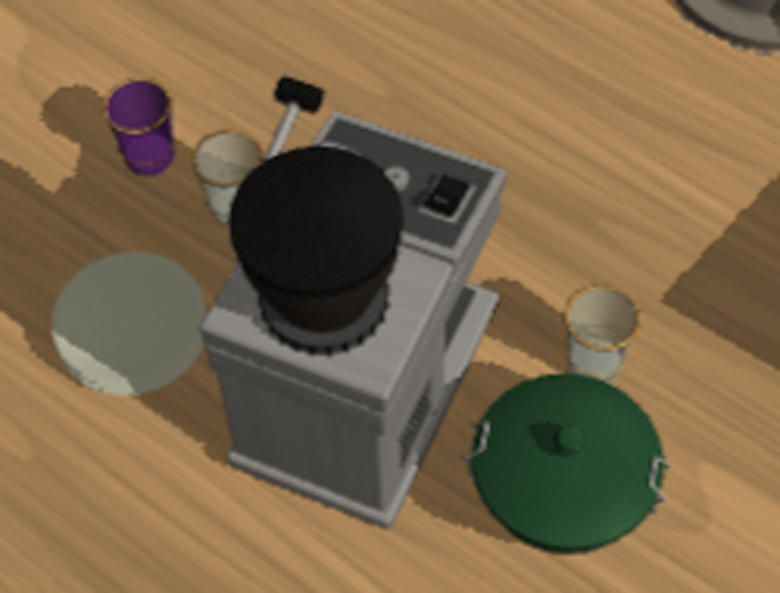

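The top view shows the grinder yawed by about 0.2 rad. The rocker is at about (275,220), the one-cup key at (293,217), the two-cup key at (312,212) and the lever grip at (341,228) in full-image pixels. There are two clear cups, at (234,245) and (363,224), and the purple look-alike is at (402,223). Next I'll get a coarse pose and a closer wrist view.

Run:
```python
from h import *
from scipy.spatial.transform import Rotation as Ro
im=dict(np.load("top0.npz"))
for n,u,v in(("rocker",275.3,220.6),("k1",293.1,216.9),("k2",312.5,212.6),("grip",341.2,228.1),("cupR",364,224),("cupL",235.6,245)):
    print(n,np.round(world(im,u,v),1))
P=cloud(im); m=(P[...,2]>205)&(P[...,2]<245)&(im["range_z"]>0); Q=P[m]
Q=Q[(Q[:,0]>480)&(Q[:,0]<700)&(Q[:,1]>-135)&(Q[:,1]<60)]
print(cv2.minAreaRect(Q[:,:2].astype(np.float32)))
w=get_image("wrist"); R=np.array(w["R"]); t=np.array(w["t"])
T=Ro.from_quat(ctrl.current_eef_rot())
print("T",T.as_matrix().round(3)); print("cam in tool",T.inv().apply(-R.T@t-ctrl.current_tool_pos()).round(1),(R@T.as_matrix()).round(2),w["fx"],ctrl.current_time_s())
```

```text
rocker [546.6   5.  230.7]
k1 [556.3 -37.6 234.8]
k2 [567.7 -84.1 232.1]
grip [ 532.  -154.   227.9]
cupR [ 550.4 -252.9    4.4]
cupL [479.8 126.5   5. ]
((610.1279907226562, -32.06523132324219), (204.9863739013672, 161.39694213867188), 14.104913711547852)
T [[ 0.9    0.436  0.   ]
 [ 0.436 -0.9   -0.   ]
 [-0.     0.    -1.   ]]
cam in tool [  72.    -1.  -126.1] [[ 0.    1.    0.  ]
 [-0.96  0.   -0.28]
 [-0.28 -0.    0.96]] 321.9308325551847 0.95
```

```bash
cat >> h.py <<'E'
from scipy.spatial.transform import Rotation as Ro
def tool(phi,a,tilt=0.15):
    """tool pointing into the deck; a = angle of tool x in the grinder frame about z"""
    # local: down = rotate -z by tilt: deck normal = (-sin t,0,cos t)
    B=Ro.from_euler('z',phi)*Ro.from_euler('y',-tilt)*Ro.from_euler('z',a)*Ro.from_euler('x',np.pi)
    return B
E
python3 - <<'E'
from h import *
phi=.24; G=np.array([562.-0,-38,0])+0
c=np.array([556,-37,0]); Rz=Ro.from_euler('z',phi)
g=c-Rz.apply([-65,2,0]); print("origin",g)
for a in(0,np.pi/2,-np.pi/2,np.pi):
    for nm,l in(("rock",[-53,45,262]),("k2",[-65,-48,262]),("lev",[-118,-109,250]),("low",[-118,-109,180])):
        for t in(0,.15):
            q=planner.ik(g+Rz.apply(l),tool(phi,a,t).as_quat()); print(round(a,2),nm,t,None if q is None else np.round(q,2))
B=tool(phi,-np.pi/2,0); q=B.as_quat()
ctrl.gripper_to(0)
p=g+Rz.apply([-65,-20,360])
try:
    ctrl.movep([*p[:2],420],q); ctrl.move_l(p,q)
except ctrl.PlanningError as e: print(e)
im=get_image("wrist"); np.savez("w1.npz",**im); cv2.imwrite("pics/w1.png",cv2.resize(im["pixels"],(800,600)))
for k in("rocker_rear","key_two_top","key_one_top","lever_grip"):
    for d in look_for("wrist",k)[:2]:
        b=d["box"];print(k,round(d["p"],2),np.round(b,1),np.round(world(im,(b[0]+b[2])/2,(b[1]+b[3])/2),1))
print(ctrl.current_time_s(),ctrl.current_tool_pos(),ctrl.current_contact_force())
E
```

```text
origin [619.61237362 -23.49200523   0.        ]
0 rock 0 [ 0.32  0.36 -0.5   1.45  0.17  1.37 -1.52]
0 rock 0.15 [ 0.39  0.26 -0.51  1.59  0.11  1.18 -1.47]
0 k2 0 [ 0.37  0.38 -0.35  1.41  0.13  1.38 -1.31]
0 k2 0.15 [ 0.43  0.28 -0.35  1.55  0.05  1.19 -1.25]
0 lev 0 [ 0.45  0.33 -0.25  1.49  0.08  1.33 -1.14]
0 lev 0.15 [ 0.51  0.24 -0.25  1.62 -0.01  1.16 -1.06]
0 low 0 [ 0.44  0.38 -0.25  1.6   0.1   1.17 -1.16]
0 low 0.15 [ 0.51  0.3  -0.25  1.73 -0.    1.   -1.06]
1.57 rock 0 [ 0.46  0.4  -0.71  1.45  0.26  1.39 -0.02]
1.57 rock 0.15 [ 0.53  0.29 -0.69  1.59  0.18  1.19  0.05]
1.57 k2 0 [ 0.51  0.41 -0.56  1.4   0.21  1.39  0.19]
1.57 k2 0.15 [ 0.6   0.31 -0.58  1.54  0.13  1.2   0.26]
1.57 lev 0 [ 0.6   0.36 -0.47  1.48  0.16  1.34  0.36]
1.57 lev 0.15 [ 0.69  0.26 -0.48  1.61  0.06  1.16  0.46]
1.57 low 0 [ 0.6   0.41 -0.47  1.59  0.19  1.19  0.34]
1.57 low 0.15 [ 0.7   0.32 -0.49  1.72  0.1   1.    0.43]
-1.57 rock 0 [ 0.18  0.34 -0.3   1.46  0.1   1.36 -3.03]
-1.57 rock 0.15 [ 0.23  0.23 -0.31  1.6   0.05  1.17 -2.98]
-1.57 k2 0 [ 0.22  0.36 -0.14  1.41  0.05  1.37 -2.82]

[... 316 characters left out ...]
72  1.44  0.27  1.39  1.55]
3.14 rock 0.15 [ 0.51  0.28 -0.68  1.59  0.17  1.18  1.63]
3.14 k2 0 [ 0.57  0.43 -0.66  1.4   0.26  1.4   1.72]
3.14 k2 0.15 [ 0.63  0.32 -0.61  1.54  0.15  1.2   1.82]
3.14 lev 0 [ 0.71  0.38 -0.63  1.48  0.23  1.35  1.88]
3.14 lev 0.15 [ 0.76  0.28 -0.57  1.61  0.09  1.17  2.  ]
3.14 low 0 [ 0.71  0.44 -0.63  1.59  0.27  1.2   1.84]
3.14 low 0.15 [ 0.77  0.34 -0.59  1.72  0.14  1.01  1.97]
key_two_top 0.87 [262.9 141.7 293.  186.6] [569.2 -85.6 230.7]
key_one_top 0.63 [266.2 211.5 285.9 233.4] [559.3 -37.8 232.6]
lever_grip 0.93 [229.7  59.3 357.8 112.5] [ 571.  -147.5  205.5]
4.9417 [561.76299031 -58.37036926 361.22197069] [ 0.24566814 -0.07949405  0.20137938]
```

View pics/w1.png

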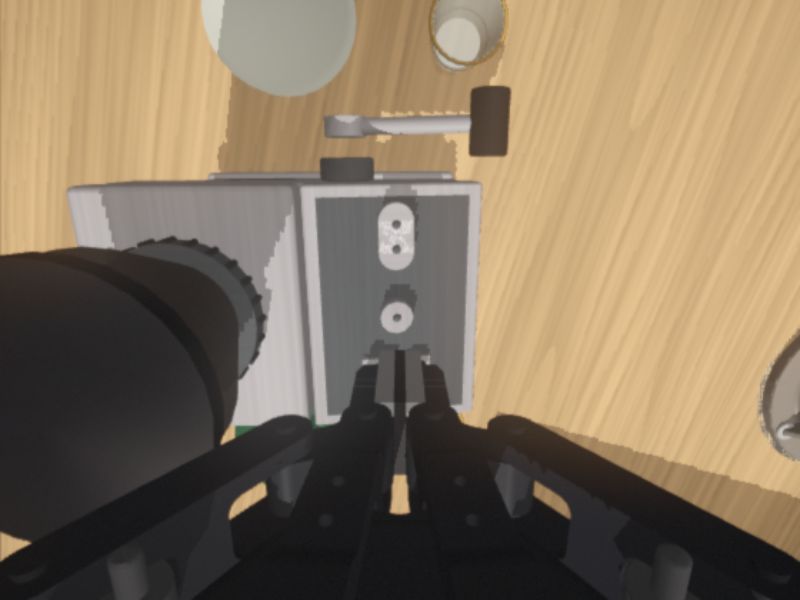

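The wrist view shows the two-cup key (two domes) at (278,164), the one-cup key at (277,222) and the lever grip at (343,85) in 560-pixel coordinates. The fingers hide the rocker. I'll turn the hand so the camera sits on the other side, look at the rocker, and fit the grinder pose.

Run:
```python
from h import *
w=dict(np.load("w1.npz")); print("grip",world(w,343,85).round(1))
phi=.235; Rz=Ro.from_euler('z',phi); g=np.array([619.6,-23.5,0])
q=tool(phi,np.pi/2,0).as_quat()
p=g+Rz.apply([-65,20,360]); ctrl.movep([*p[:2],400],q); ctrl.move_l(p,q)
im=get_image("wrist"); np.savez("w2.npz",**im); cv2.imwrite("pics/w2.png",cv2.resize(im["pixels"],(800,600)))
for k in("rocker_rear","key_two_top","key_one_top","lever_grip"):
    for d in look_for("wrist",k)[:2]:
        b=d["box"];print(k,round(d["p"],2),np.round(b,1),np.round(world(im,(b[0]+b[2])/2,(b[1]+b[3])/2),1))
print(ctrl.current_time_s(),ctrl.current_qpos())
# deck yaw from wrist clouds: points on deck plane
for f in("w1","w2"):
    im=dict(np.load(f+".npz")); P=cloud(im); 
    m=(P[...,2]>208)&(P[...,2]<245)&(im["range_z"]>0); L=Rz.inv().apply(P[m]-g)
    s=(abs(L[:,1])<90)&(L[:,0]>-150)&(L[:,0]<-20); L=L[s]
    if f=="w1": e=[(x,L[(abs(L[:,0]-x)<4)][:,1].min()) for x in range(-110,-25,10)]
    else: e=[(x,L[(abs(L[:,0]-x)<4)][:,1].max()) for x in range(-110,-25,10)]
    print(f,"side edge y(x)",np.round(e,1).tolist(),np.polyfit(*np.array(e).T,1))
    e=[(y,L[abs(L[:,1]-y)<4][:,0].min()) for y in range(-70,75,10) if (abs(L[:,1]-y)<4).sum()>10]
    print("front edge x(y)",np.round(e,1).tolist(),np.polyfit(*np.array(e).T,1))
```

```text
grip [ 535.1 -155.6  224.9]
rocker_rear 0.85 [258.9 155.8 310.2 188.2] [549.9   5.1 231.4]
rocker_rear 0.25 [292.6   0.  431.3  97.3] [610.2 136.8  86.4]
key_one_top 0.6 [269.8 211.6 293.9 233.6] [557.7 -36.7 233. ]
8.0917 [ 0.52322327  0.372457   -0.76834319  1.24993111  0.25614058  1.61418543
  0.03720903]
w1 side edge y(x) [[-110.0, -76.9], [-100.0, -76.9], [-90.0, -76.7], [-80.0, -76.7], [-70.0, -76.5], [-60.0, -76.4], [-50.0, -76.3], [-40.0, -76.3], [-30.0, -76.1]] [ 1.01845312e-02 -7.58245850e+01]
front edge x(y) [[-70.0, -111.6], [-60.0, -112.5], [-50.0, -111.9], [-40.0, -112.6], [-30.0, -112.1], [-20.0, -112.7], [-10.0, -113.1], [0.0, -112.9], [10.0, -113.2], [20.0, -112.9], [30.0, -113.4], [40.0, -112.9], [50.0, -113.7], [60.0, -113.1], [70.0, -113.3]] [-1.10214582e-02 -1.12785738e+02]
w2 side edge y(x) [[-110.0, 72.7], [-100.0, 73.0], [-90.0, 73.1], [-80.0, 73.2], [-70.0, 73.4], [-60.0, 73.4], [-50.0, 73.6], [-40.0, 73.7], [-30.0, 73.8]] [1.30176050e-02 7.42400284e+01]
front edge x(y) [[-70.0, -111.7], [-60.0, -112.3], [-50.0, -111.6], [-40.0, -112.1], [-30.0, -112.8], [-20.0, -112.3], [-10.0, -112.8], [0.0, -112.9], [10.0, -112.7], [20.0, -113.3], [30.0, -113.4], [40.0, -113.1], [50.0, -113.5], [60.0, -113.5], [70.0, -113.3]] [-1.28274619e-02 -1.12757633e+02]
```

View pics/w2.png

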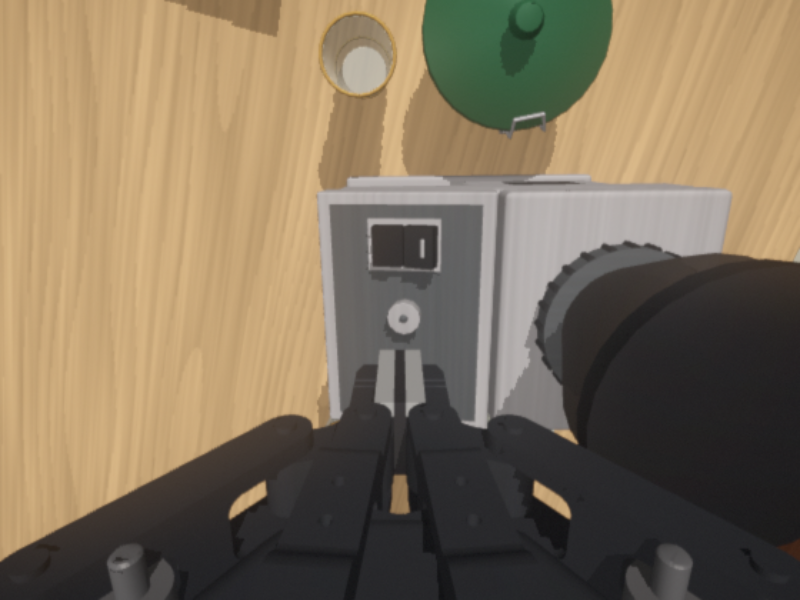

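```bash
cat >> h.py <<'E'
PHI=.247; G0=np.array([623.,-23.5,0]); RZ=Ro.from_euler('z',PHI)
N=np.array([-np.sin(.15),0,np.cos(.15)]); U=np.array([np.cos(.15),0,np.sin(.15)])
Q=tool(PHI,np.pi/2,.15).as_quat()
def deck(s,y,h):
    "TCP for the fingertip at s behind the row, y left, h above the deck, tool along the normal"
    return G0+RZ.apply(np.array([-65,0,222])+s*U+[0,y,0]+(h+17)*N)
def where():
    l=RZ.inv().apply(np.array(ctrl.current_tool_pos())-G0)-[-65,0,222]
    return np.round([l@U,l[1],l@N-17],2)
E
python3 - <<'E'
from h import *
im=dict(np.load("w2.npz")); P=cloud(im); L=RZ.inv().apply(P.reshape(-1,3)-G0)-[-65,0,222]
s,h,y=L@U,L@N,L[:,1]
for a in range(-32,34,4):
    print(a,[round(float(np.median(h[(abs(s-a)<2)&(abs(y-b)<2)])),1) if ((abs(s-a)<2)&(abs(y-b)<2)).any() else None for b in range(25,68,4)])
ctrl.movep(deck(15,45,60),Q); ctrl.move_l(deck(15,45,20),Q,speed=60); ctrl.dwell(.2)
print(where(),ctrl.current_contact_force(),ctrl.current_time_s())
E
```

```text
-32 [1.2, 1.0, 212.6, 213.8, 1.1, 0.8, 1.0, 1.0, 0.9, 1.1, 1.0]
-28 [0.9, 1.2, 209.9, 214.7, 1.0, 1.0, 1.0, 1.0, 0.8, 0.7, 0.9]
-24 [1.3, 1.1, 211.0, 214.3, 0.9, 1.2, 0.5, 1.5, 1.0, 0.8, 0.7]
-20 [1.1, 213.7, 212.8, 208.0, 3.8, 3.1, 3.2, 3.1, 3.5, 1.0, 1.1]
-16 [201.9, 212.4, 205.7, 203.4, 8.0, 8.4, 8.1, 8.1, 5.3, 1.7, 1.1]
-12 [201.9, 206.4, 201.8, 196.7, 8.5, 8.7, 8.3, 8.4, 6.2, 1.8, 1.0]
-8 [197.0, 196.6, 192.1, 186.8, 8.5, 8.5, 8.3, 8.5, 5.3, 1.3, 0.7]
-4 [180.4, 186.2, 186.1, 177.2, 8.5, 8.7, 8.5, 8.5, 5.0, 1.5, 0.7]
0 [180.0, 179.7, 181.6, 175.4, 8.1, 8.3, 8.7, 8.4, 4.7, 1.5, 0.9]
4 [178.3, 169.7, 210.4, 10.1, 9.7, 9.5, 9.6, 9.5, 6.4, 1.5, 1.1]
8 [1.2, 142.3, 204.3, 11.6, 188.3, 10.4, 11.1, 10.8, 6.9, 1.6, 0.9]
12 [1.2, 145.0, 168.0, 180.2, 206.1, 14.1, 12.2, 11.9, 8.6, 1.3, 1.1]
16 [1.0, 1.1, 156.8, 194.5, 208.8, 13.7, 12.8, 12.7, 8.4, 1.5, 1.1]
20 [158.0, 160.5, 157.7, 195.1, 207.7, 9.6, 5.4, 4.9, 3.6, 1.1, 1.0]
24 [165.4, 137.2, 201.4, 207.4, 215.1, 1.2, 0.9, 0.8, 1.3, 1.0, 0.7]
28 [1.6, 140.1, 201.0, 165.3, 1.5, 1.0, 1.3, 1.3, 0.8, 0.9, 0.9]
32 [1.1, 143.2, 202.3, 192.8, 192.2, 1.0, 1.5, 0.6, 0.8, 0.9, 1.0]
[15.31 44.97 20.47] [ 0.22414748 -0.27574305  0.14098567] 9.525
```

Run:
```python
from h import *
r=ctrl.move_l(deck(15,45,7),Q,speed=12,until_force=7)
print(r,where(),ctrl.current_contact_force(),ctrl.current_time_s())
ctrl.move_l(deck(15,45,40),Q,speed=80)
print(where(),ctrl.current_contact_force())
im=get_image("wrist"); P=cloud(im); L=RZ.inv().apply(P.reshape(-1,3)-G0)-[-65,0,222]
s,h,y=L@U,L@N,L[:,1]
for a in range(-20,22,4): 
    m=(abs(s-a)<2)&(abs(y-48)<8)&(h<20); print(a,m.sum(),np.median(h[m]).round(1))
t=get_image("top"); cv2.imwrite("pics/t2.png",t["pixels"])
P=cloud(t); L=RZ.inv().apply(P.reshape(-1,3)-G0)
print(ctrl.current_time_s())
```

```text
False [15.66 45.05  7.85] [0.20891251 0.7289772  5.41233187] 10.7583
[14.77 44.91 39.98] [-0.04342948  0.52397365 -1.03700834]
-20 162 3.3
-16 131 11.4
-12 204 12.1
-8 211 10.9
-4 215 9.8
0 202 8.6
4 209 8.0
8 188 8.1
12 165 8.0
16 194 8.0
20 188 6.6
11.425
```

The rocker is fully over: its rear half is level at 8 mm and its front is raised by about 4 mm. Next is the two-cup key.

Run:
```python
from h import *
ctrl.move_l(deck(0,-47,40),Q,speed=100); ctrl.move_l(deck(0,-47,14),Q,speed=50); ctrl.dwell(.2)
print(where(),ctrl.current_contact_force())
r=ctrl.move_l(deck(0,-47,2.5),Q,speed=12,until_force=8)
ctrl.dwell(.15)
print(r,where(),ctrl.current_contact_force(),ctrl.current_time_s())
ctrl.move_l(deck(0,-47,35),Q,speed=60); ctrl.dwell(.2); print(where(),ctrl.current_contact_force())
```

```text
[  0.29 -47.09  14.4 ] [ 0.2492176  -0.00432127 -0.13975513]
True [  0.   -47.04   4.2 ] [-1.01181807  0.31541175  5.74532066] 14.3417
[ -0.35 -46.95  34.53] [ 0.47391427 -0.60882387  0.35326182]
```

Contact stopped at 4.2 mm, so the key bottomed out and was then released. Next is the lever, with the hand vertical.

Run:
```python
from h import *
Q0=tool(PHI,np.pi/2,0).as_quat()
f=lambda z,x=-120,y=-109: G0+RZ.apply([x,y,z+17])
ctrl.move_l(deck(0,-47,60),Q,speed=80); ctrl.movep(f(265),Q0); ctrl.move_l(f(238),Q0,speed=60); ctrl.dwell(.2)
print(ctrl.current_tool_pos()[2]-17,ctrl.current_contact_force())
r=ctrl.move_l(f(164.5),Q0,speed=25,until_force=8); ctrl.dwell(.2)
print(r,np.round(RZ.inv().apply(np.array(ctrl.current_tool_pos())-G0)-[0,0,17],1),ctrl.current_contact_force(),ctrl.current_time_s())
```

```text
238.46130052212052 [-0.62229879 -0.06523241 -0.4479349 ]
True [-119.5 -108.9  166.8] [-0.67688735 -0.4405278   5.4606014 ] 19.7583
```

Run:
```python
from h import *
Q0=tool(PHI,np.pi/2,0).as_quat()
f=lambda z,x=-120,y=-109: G0+RZ.apply([x,y,z+17])
ctrl.move_l(f(290),Q0,speed=100); ctrl.movep(f(370,-150,-170),tool(PHI,-np.pi/2,0).as_quat()); ctrl.dwell(.3)
print(ctrl.current_time_s())
o=dict(np.load("top0.npz")); t=get_image("top"); w=get_image("scene")
for k in("lever_grip","key_two_top","cup_a","saucers","date_bowl"):
    for d in look_for("top",k)[:3]: b=d["box"]; print(k,round(d["p"],2),np.round(b))
cv2.imwrite("pics/end.png",np.hstack([cv2.resize(t["pixels"][120:270,180:430],(400,240)),cv2.resize(w["pixels"][120:310,150:400],(400,240))]))
L=RZ.inv().apply(cloud(t).reshape(-1,3)-G0); 
m=(abs(L[:,0]+120)<9)&(abs(L[:,1]+107)<14)&(L[:,2]<300)&(L[:,2]>100); print("grip top",m.sum(),np.median(L[m,2]) if m.any() else None)
l=L-[-65,0,222]; h=l@N; s=l@U
for b in(45,2,-46):
    m=(abs(s-(8 if b==45 else 0))<5)&(abs(l[:,1]-b)<6)&(h<30); print(b,m.sum(),np.median(h[m]) if m.any() else None)
```

```text
23.5667
lever_grip 0.67 [329. 193. 346. 233.]
key_two_top 0.58 [304. 208. 320. 217.]
cup_a 0.86 [348. 214. 379. 233.]
cup_a 0.78 [221. 233. 244. 261.]
saucers 0.61 [330. 146. 375. 193.]
saucers 0.56 [348. 211. 377. 235.]
date_bowl 0.9 [193. 177. 252. 228.]
date_bowl 0.47 [273. 212. 282. 228.]
grip top 78 165.44669610899297
45 22 9.148530556727748
2 20 8.291963364477454
-46 20 9.256150231168107
```

View pics/end.png

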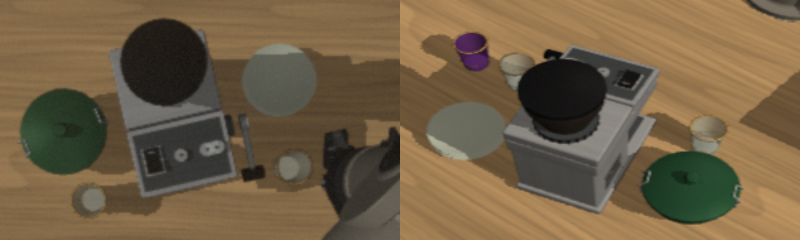

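The final view shows the lever down with its grip top at 165 mm (about 167 expected at the stop). Both keys are up, the rocker is on, and everything else stands where it was. The hand is clear, so I'm handing the job in.

```bash
python3 -c "
from h import *
print(workorder.sign_off())"
```

```text
the job is handed in; nothing more can be done
None
```

The job is handed in: the rocker is on, the two-cup key was pressed and sprang back, the lever is down at its stop, and the hand is clear with nothing else disturbed; the sign-off returned no verdict.

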